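# Draw the solenoid coil off its stem and stow it with the spanner in the kit case

## Task

The nut has been taken off one of the two solenoid coils on the hydraulic valve block: draw that coil straight up off its stem, keep it upright, and lower it - do not drop it - fully home into its own cut-out in the open kit case, connector block in the notch. Also lay the spanner flat and fully home in its own cut-out in the same foam. Leave the coil that still has its nut, and all the other things on the bench and in the case, where they are.

Things in the scene. Friction and masses are not known exactly. Their poses are not given: they have to be found in the camera images.
- coil: Loose magnet coil (about 0.6 kg) upright on a valve stem: 40 x 56 x 80 mm (x, y, z), steel yoke with flat side straps at y = +-28 mm (grip these, from above, in the top 35 mm), copper winding between, 26 mm bore along z. Black connector block on +x: x = 20 to 44 mm, 22 mm wide, z = 4 to 32 mm. Origin: centre of the underside, on the bore axis; z up.
- coil_connector (a point): Centre of the coil's connector block, 32 mm out (x) from the bore axis and 18 mm above the coil's underside.
- valve: Fixed valve that carries the loose coil: steel hexagon 42 mm across corners, 20 mm high, then a round stem 22 mm in diameter up to 112 mm above the origin. The coil rests on the hexagon (z = 20 mm) with 2 mm play all round the stem, whose bare tip stands 12 mm out of it. Origin: on the stem axis at the foot of the hexagon, 55 mm above the bench.
- stem_tip (a point): Centre of the top of that bare stem; the coil's underside must rise above it before the coil can be carried sideways.
- other_valve: The second valve, fixed in the same block 150 mm from the first, with an identical coil still locked under a dark hexagonal cap nut (38 mm across, 19 mm high). To be left alone. Origin: on the stem axis at the foot of its hexagon, 55 mm above the bench; the nut's top is 119 mm above the origin.
- manifold: Aluminium hydraulic block 250 x 75 mm, top 55 mm above the bench, on a steel plate 290 x 110 mm, fixed. A test point 16 mm in diameter stands midway between the valves, up to 81 mm above the bench. The valves are at x = +75 and -75 mm (either may carry the loose coil). Origin: centre of the underside; x along the block.
- case: Open black kit case, fixed, 290 x 290 mm, rim 83 mm above the bench, filled with black foam whose flat top is 75 mm above the bench; the floors of the cut-outs are pale grey. Its lid lies folded back flat on the bench on the +x side, up to 55 mm high. Origin: centre of the underside of the lower half; x towards the lid, z up.
- coil_cutout (a point): Centre of the floor of the coil's cut-out, 35 mm above the bench: the coil's origin belongs here, axes parallel to the case's (connector to +x). 46 mm (x) by 62 mm (y), 40 mm deep, 3 mm clear round the coil, with an equally deep notch 28 mm wide for the connector on to x = 47 mm. Takes the coil one way round; it then stands 40 mm out of the foam.
- cutout_notch (a point): Where the centre of the coil's connector block (point coil_connector) belongs when the coil is home: in the notch.
- spanner: Steel combination spanner (0.3 kg) lying flat on the bench, 190 mm long (x = -95 to 95 mm), 12 mm thick: open jaw 48 mm wide at +x (x = 55 to 95 mm), ring 34 mm in diameter at -x, shank 16 mm wide and 9 mm thick (z = 1.5 to 10.5 mm). It balances close to its origin. Origin: middle of the length, level with the underside; z up.
- spanner_jaw (a point): Point in the mouth of the spanner's open jaw, 85 mm from the spanner's origin along its x, 6 mm above its underside.
- spanner_cutout (a point): Centre of the floor of the spanner's cut-out, 63 mm above the bench: the spanner's origin belongs here, axes parallel to the case's (jaw to +x). 12 mm deep, 196 mm long; 54 mm wide at the jaw (x = 52 to 98 mm), 22 at the shank, 40 at the ring (x = -98 to -58 mm). Across the shank a finger recess 52 mm (x) by 92 mm (y), 30 mm deep from the foam's top.
- screwdriver: Black-handled screwdriver 200 mm long in its own cut-out of the case; leave alone.
- loose_nut: The removed hexagonal cap nut, 38 mm across, 19 mm high, already in its own square cut-out of the case; leave alone.
- multimeter: Dark hand-held meter 150 x 75 x 36 mm on the bench; leave alone.
- spray_can: Grey can 58 mm in diameter, 150 mm high; leave alone.
- caps_tray: Grey tray 130 x 95 x 35 mm with plugs and caps; leave alone.
- caliper: Caliper 210 mm long lying on the bench; leave alone.
There are look-alikes about, which are no part of the job. What is shaped like the coil but yellow is not meant.

How it is judged (in metres and radians):
On the way:
1. the coil has been drawn upright off the stem: its underside is above the stem's tip while it is still over the stem (z of coil in the frame of stem_tip above 0 m and horizontal distance between coil and stem_tip below 0.04 m and angle between coil's own z axis and vertical below 0.25 rad), for 0.05 s.
At the end, for the whole second after the job is handed in: At rest in their cut-outs: the coil within 7 mm of its place, connector block within 9 mm of its place in the notch, underside under 4 mm above the floor, upright within 0.12 rad; the spanner within 8 mm, jaw at the jaw end, middle under 4 mm above the floor, jaw down too, flat within 0.06 rad (horizontal distance between coil and coil_cutout below 0.007 m and horizontal distance between coil_connector and cutout_notch below 0.009 m and z of coil in the frame of coil_cutout below 0.004 m and angle between coil's own z axis and vertical below 0.12 rad and horizontal distance between spanner and spanner_cutout below 0.008 m and x of spanner_jaw in the frame of spanner_cutout above 0.07 m and z of spanner in the frame of spanner_cutout below 0.004 m and z of spanner_jaw in the frame of spanner_cutout below 0.011 m and angle between spanner's own z axis and vertical below 0.06 rad and linear speed of each of coil, spanner below 0.02 m/s); the robot touches nothing.
It fails at once if the coil is tipped more than 0.4 rad from upright (angle between coil's own z axis and vertical above 0.4 rad).
It fails at once if the coil is dropped: it falls faster than 0.6 m/s out of the fingers (linear speed of coil above 0.6 m/s and contact force between the fingers and coil below 0.3 N).
It fails at once if a bystander is moved by more than 30 mm (distance of any of screwdriver, loose_nut, multimeter, spray_can, caps_tray, caliper from where it was at the start of the episode above 0.03 m).
It fails at once if the valve that still has its nut is struck with more than 25 N (contact force between any of the fingers, coil and other_valve above 25 N).
It also fails if it takes over 72 s, if anything falls off the work surface, if the arm or the gripper's body presses on something with over 40 N, if the wrist force passes 120 N, or if a joint passes its speed limit or range.

## Robot

A 7-joint arm with a two-finger parallel gripper is mounted at the origin on the work surface. World frame = base frame: x ahead of the robot, y to its left, z up, the work surface at z = 0. Lengths are in mm, angles in rad, forces in N, time in s.
With the tool pointing down it reaches from about 400 to 900 mm from the base axis. Payload 5.6 kg.
Tool frame: the origin (TCP) lies midway between the tips of the shut fingers; the grasp point (between the pads) lies 19 mm behind it; z points along the fingers, y is the line along which they close (so a half turn about z gives the same grasp; the last joint's range is limited). The gripper opens to 92 mm and grips with 3 to 60 N. Pads are 20 mm wide; open, the fingers measure 128 mm over their backs; the gripper's body (75 mm by 189 mm) begins 69 mm behind the grasp point.
Start: joints at [1.261, 0.468, -0.012, 1.603, 0.006, 1.071, -0.056], TCP at [171.327, -627.021, 214.592] pointing down, gripper open.
Joint ranges: [-2.53, 2.53], [-0.31, 2.02], [-1.57, 1.55], [0.28, 2.44], [-1.29, 4.43], [0.15, 1.84], [-2.92, 2.92]. Speed limits (rad/s): [2.57, 2.57, 3.14, 3.14, 3.14, 3.14, 3.14].

## Interface

Orientations are given as a rotation vector (axis times angle).
In Python, from cell import robot, grip, kin, viewer gives the robot as it stands. Calls block until the motion is done:
- robot.movep(position, orientation): joint-space move of the TCP to a pose.
- robot.servo_line(position, feed=150, rotation=None): straight line of the TCP; rotation=None keeps the orientation; feed is the mean speed in mm/s.
- robot.goto_joints(angles): joint-space move.
- grip(opening, newtons=None): opening from 0.0 (shut) to 1.0 (fully open); newtons is the grip in N (None keeps the last); returns when the fingers have stopped.
- robot.hold(seconds).
- kin.ik(position, orientation): joint angles nearest the present ones, or None.
- robot.observe(): the state.
- viewer.read_camera(name): name is "scene" or "top" or "wrist"; returns the picture (480x640x3 uint8, red, green, blue); there is no depth.
- viewer.camera_info(name): a dict with "camera_matrix" (3x3 intrinsics, pixels), "R" (3x3) and "t" (3): a world point X has camera coordinates R X + t. Camera axes: x right, y down, z forward; pixel columns grow to the right and rows downward; lengths in mm; the calibration is good to about 2 mm. The wrist camera is an equidistant fisheye: a pixel r from the principal point sees the ray r / f radians off the axis. A picture is of the moment at which its call begins: read the wrist's pose just before it. camera_info takes no time and is no camera call; for the wrist camera it gives the pose at the moment of the call.
A pose or a line that the arm cannot do raises robot.IKError and nothing moves.
- robot.job_done(): hands the job in; it is judged then, once.
Trained networks look in the newest picture that a camera, given by its name, has taken for a name from the list of things; names that differ only in an ending like _2 or _b are one class to them, and where a whole thing is asked for, a point or a joint stands for the part that bears it (a point fixed in the world has none). Each returns a list of dicts, best first, with "confidence" (0 to 1); they miss things now and then, are a little off and sometimes report something else, mostly with a low value. They report only what shows in the picture. A call takes as long as a camera call. They do not tell look-alikes from the thing itself.
- viewer.silhouettes(name, camera): "mask" (480x640 bool, what is visible of it).
- viewer.pinpoint(name, camera): "at" ([x, y, z] in mm, in the coordinates of the camera as it stood for that picture, good to about 4 mm: a listed point, or the origin of a listed thing).
The state is a dict: "t": time; "joints": joint angles; "joint_velocities": joint speeds; "joint_torque": joint torques, N m; "tcp_pos": TCP position; "tcp_rot": TCP orientation; "contact_force": force on the tool from outside, world axes, zero at the start; "wrist_torque": the same for the moment, N m; "grip_width": opening from 0.0 (shut) to 1.0 (fully open); "grip_force": force on a finger pad.
Only numpy, scipy, OpenCV 4.12 (cv2) and the standard library are available. Lean on these libraries where they do the work, as an engineer would, in place of code of your own. Each camera call takes 0.05 s, during which the arm holds its last target. There are 200 camera calls.

## Working session

There is one attempt and no reset: what is moved stays moved. The work goes in short steps, each a Python script; the robot and the scene stay as the last script left them, time stands still between calls to the robot, and variables do not carry over. Pictures are saved under pics/ and viewed, at most 11 in all, crops included, and the job is handed in when it is done.

```bash
mkdir -p pics; ls
cat > h.py <<'E'
import numpy as np, cv2
from cell import robot, grip, kin, viewer
from scipy.spatial.transform import Rotation as Rn
def shot(cam,fn=None):
    im=viewer.read_camera(cam)
    if fn: cv2.imwrite('pics/'+fn,cv2.cvtColor(np.asarray(im),cv2.COLOR_RGB2BGR))
    return im
def w(at,info): return np.array(info['R']).T@(np.array(at)-np.array(info['t']))
def find(names,cam):
    info=viewer.camera_info(cam)
    for n in names:
        for d in viewer.pinpoint(n,cam)[:3]:
            print(cam,n,round(d['confidence'],2),np.round(w(d['at'],info),1))
E
python3 - <<'E'
from h import *
N=['coil','coil_connector','valve','stem_tip','other_valve','manifold','case','coil_cutout','cutout_notch','spanner','spanner_jaw','spanner_cutout']
for c in ['scene','top']:
    shot(c,c+'0.png'); find(N,c)
print(robot.observe()['t'], robot.observe()['tcp_rot'])
E
```

```text
pics
scene coil 0.76 [416.2 144.8  -3.7]
scene coil 0.74 [448.8 292.9  79.2]
scene coil 0.67 [608.3 133.1  -2. ]
scene coil_connector 0.81 [479.  294.5  89.8]
scene coil_connector 0.62 [425.5 119.2  21.1]
scene coil_connector 0.61 [629.3  19.4   5.5]
scene valve 0.54 [450.5 290.3  53.3]
scene other_valve 0.78 [599.4 275.2  54.2]
scene other_valve 0.72 [ 631.6 -324.2   54.3]
scene manifold 0.59 [523.4 284.7  -5.6]
scene case 0.82 [ 559.8 -293.5   -2.1]
scene coil_cutout 0.6 [ 514.8 -322.1   33.8]
scene cutout_notch 0.58 [781.3  -7.7  -1.5]
scene cutout_notch 0.56 [ 553.6 -320.3   54.8]
scene cutout_notch 0.32 [448.8 289.5 167.5]
scene spanner 0.62 [543.6  32.1  -1.5]
scene spanner 0.33 [ 556.8 -217.    61.9]
scene spanner 0.27 [ 629.4 -326.5   56.9]
scene spanner_jaw 0.58 [630.8  24.8   5.5]
scene spanner_jaw 0.31 [479.1 294.7  89.5]
scene spanner_cutout 0.72 [ 557.  -218.3   65.3]
scene spanner_cutout 0.55 [793.6 119.9  -5.1]
top coil 0.74 [411.9 147.1  -0.9]
top coil 0.68 [449.3 289.8  73.7]
top coil 0.62 [607.  133.7   3.1]
top coil_connector 0.97 [424.2 115.   17.6]
top coil_connector 0.94 [478.6 291.7  91.4]
top coil_connector 0.73 [588.5 153.8  15.6]
top valve 0.4 [449.4 292.3  55.3]
top stem_tip 0.53 [449.1 294.  168.9]
top other_valve 0.97 [600.6 272.6  52.7]
top manifold 0.85 [523.  280.9   2.7]
top case 0.81 [ 554.7 -289.8   -3.6]
top case 0.17 [546.5  28.9  -0.9]
top coil_cutout 0.66 [ 516.3 -321.6   34.6]
top cutout_notch 0.69 [ 547.4 -324.8   50. ]
top spanner 0.95 [545.4  29.4   1.8]
top spanner_jaw 0.63 [628.   31.6   8.4]
top spanner_cutout 0.86 [ 554.9 -224.7   61.6]
1.3 [3.11362524e+00 4.17637567e-01 3.51376897e-05]
```

View pics/top0.png

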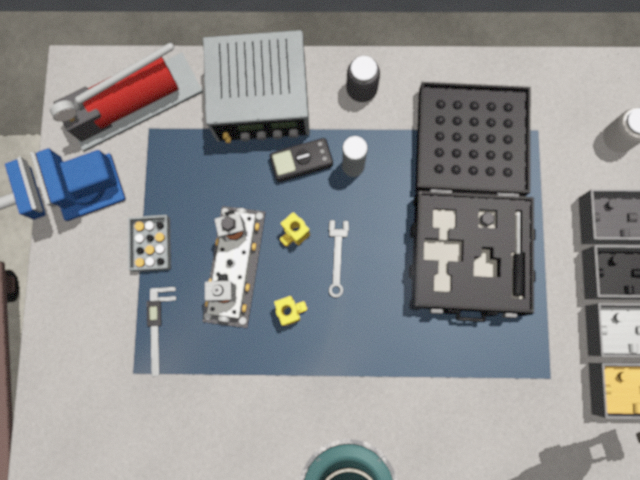

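View pics/scene0.png

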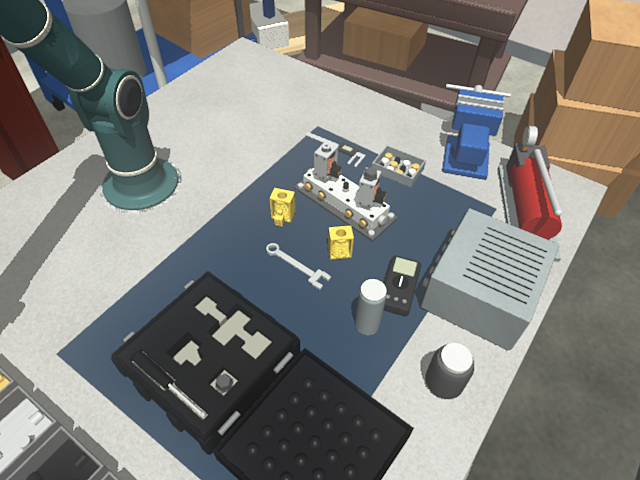

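The top view shows the loose coil, with its bare stem, at about (218,292). The nutted coil is at (230,225), the yellow look-alikes at (293,228) and (288,310), the spanner at (338,258) with its jaw up (+x), and the case at (473,250). The scene view agrees: the coil cut-out at (188,352) has its notch to +x, and the spanner cut-out is at (232,328). Next I'll take close looks with the wrist camera.

```bash
cat >> h.py <<'E'
def down(yaw): return (Rn.from_euler('z',yaw)*Rn.from_euler('x',np.pi)).as_rotvec()
E
python3 - <<'E'
from h import *
robot.movep([560,-290,330],down(0))
shot('wrist','case1.png'); find(['case','coil_cutout','cutout_notch','spanner_cutout'],'wrist')
robot.movep([545,20,200],down(0))
shot('wrist'); find(['spanner','spanner_jaw'],'wrist')
robot.movep([449,285,290],down(0))
shot('wrist','coil1.png'); find(['coil','coil_connector','valve','stem_tip','other_valve'],'wrist')
print(robot.observe()['t'],robot.observe()['contact_force'])
E
```

```text
wrist case 0.89 [ 552.1 -292.6   -1.2]
wrist coil_cutout 0.59 [ 517.2 -320.6   34.6]
wrist cutout_notch 0.88 [ 550.4 -321.4   51.2]
wrist spanner_cutout 0.79 [ 558.  -220.7   62.8]
wrist spanner_cutout 0.27 [ 5.522e+02 -2.921e+02 -3.000e-01]
wrist spanner_cutout 0.2 [ 7.757e+02 -1.060e+01  6.000e-01]
wrist spanner 0.96 [540.5  32.7  -2.8]
wrist spanner_jaw 0.65 [624.4  25.8   7.4]
wrist coil 0.89 [447.8 291.6  74.4]
wrist coil 0.8 [410.5 145.1  -0.6]
wrist coil 0.7 [612.4 132.5  -1.1]
wrist coil_connector 0.61 [479.9 297.4  89.9]
wrist coil_connector 0.59 [415.6 112.   21. ]
wrist coil_connector 0.56 [591.3 153.9  15.6]
wrist valve 0.65 [447.5 289.5  57.8]
wrist valve 0.46 [450.7 292.4 164.4]
wrist stem_tip 0.81 [450.8 293.3 166.4]
wrist other_valve 0.74 [595.7 274.8  54.6]
6.3167 [0.54198256 0.53285526 0.28946988]
```

View pics/case1.png

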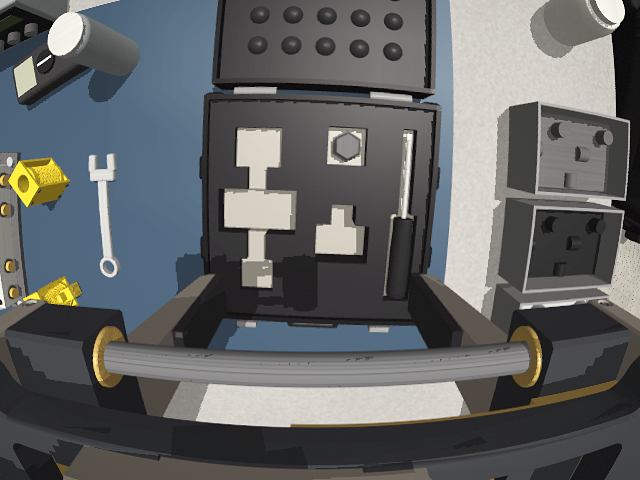

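View pics/coil1.png

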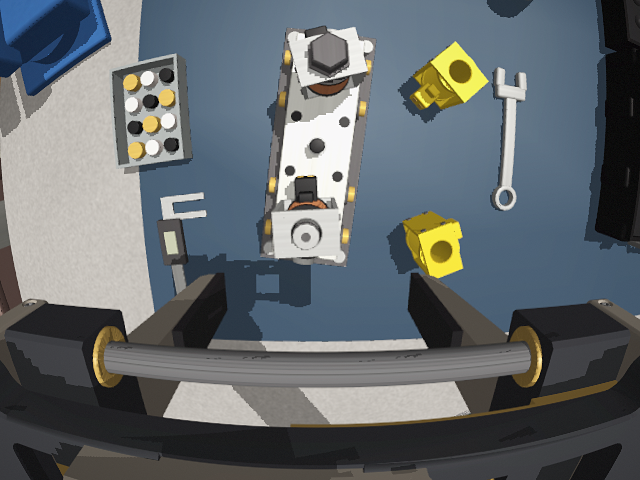

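The case view shows the coil cut-out at (340,237) with its notch at (342,213), and the spanner cut-out around (258,210) with its jaw end at the top (+x). The coil view shows the bare stem at (306,236) with the connector at (305,188), towards +x, and the nut at (328,54). I'll turn these pixels into positions now.

```bash
cat >> h.py <<'E'
def onplane(px,z,info,fish=True):
    K=np.array(info['camera_matrix'],float); px=np.array(px,float).reshape(-1,1,2)
    n=(cv2.fisheye.undistortPoints(px,K,np.zeros(4)) if fish else cv2.undistortPoints(px,K,None)).reshape(-1,2)
    R=np.array(info['R']);c=-R.T@np.array(info['t'])
    d=np.c_[n,np.ones(len(n))]@R
    return (c+d*((z-c[2])/d[:,2])[:,None])[:,:2]
def maskpts(m): ys,xs=np.nonzero(m); return np.c_[xs,ys]
E
python3 - <<'E'
from h import *
i=viewer.camera_info('wrist')
print('stem',onplane([[306,236.5]],167,i))
q=onplane([[273,211],[338,206],[340,257],[274,260]],155,i); print('coiltop',q, q.mean(0))
for c,f in (('top',False),('wrist',True)):
    im=np.asarray(shot(c)); info=viewer.camera_info(c)
    if c=='wrist':
        robot.movep([560,-270,300],down(0)); im=np.asarray(shot(c)); info=viewer.camera_info(c)
    g=im.astype(int); pale=((g.min(2)>135)).astype(np.uint8)
    n,l,s,ce=cv2.connectedComponentsWithStats(pale)
    for k in range(1,n):
        if 60<s[k,4]<20000:
            p=onplane(ce[k],75,info,f)[0]
            if 430<p[0]<690 and -425<p[1]<-160:
                pts=maskpts(l==k)
                for z in ((63,) if p[1]>-260 else (35,75)):
                    r=cv2.minAreaRect(onplane(pts,z,info,f).astype(np.float32)); print(c,s[k,4],z,np.round(r[0],1),np.round(r[1],1),round(r[2],1))
E
```

```text
stem [[447.78500417 292.56721695]]
coiltop [[466.82735837 320.32137435]
 [470.91675784 266.25744453]
 [426.93235273 263.99096223]
 [424.22469917 320.64575779]] [447.22529203 292.80388473]
top 507 63 [ 618.8 -222.6] [52.4 70.8] 88.9
top 165 35 [ 606.3 -405.5] [  9.7 101.2] 87.5
top 165 75 [ 598.7 -393.7] [ 9.4 98.4] 87.5
top 1084 63 [ 519.2 -215.9] [ 85.1 119.2] 89.1
top 388 35 [ 527.4 -320.9] [47.8 60.4] 88.3
top 388 75 [ 521.9 -311.5] [46.5 58.7] 88.3
wrist 5042 63 [ 593.8 -220.7] [ 81.5 118.2] 88.0
wrist 395 35 [ 630.2 -328.1] [41.6 42.7] 88.5
wrist 395 75 [ 630.  -322.6] [37.8 38.7] 88.5
wrist 419 35 [ 632.5 -332.1] [25.7 28.2] 28.1
wrist 419 75 [ 632.1 -326.3] [23.4 25.6] 28.1
wrist 627 35 [ 596.1 -406.8] [ 11.2 110.7] 88.0
wrist 627 75 [ 599.  -394.1] [ 10.2 100.5] 88.0
wrist 1410 35 [ 524.7 -317.3] [50.  61.9] 88.9
wrist 1410 75 [ 534.2 -312.8] [45.4 56.2] 88.9
wrist 421 63 [ 515.7 -218.6] [20.6 30.8] 88.1
wrist 452 63 [ 471.2 -216. ] [28.7 25.5] 88.6
```

Run:
```python
from h import *
def collect(names,poses):
    out={n:[] for n in names}
    for p,y in poses:
        robot.movep(p,down(y)); shot('wrist'); i=viewer.camera_info('wrist')
        for n in names:
            d=viewer.pinpoint(n,'wrist')
            if d and d[0]['confidence']>.4: out[n].append(w(d[0]['at'],i))
    for n in names: print(n,np.round(out[n],1).tolist(),np.round(np.median(out[n],0),1))
collect(['coil_cutout','cutout_notch','spanner_cutout'],[([520,-300,260],0),([500,-300,240],-.4),([470,-320,240],.4),([500,-260,250],.2)])
collect(['spanner','spanner_jaw'],[([520,20,180],.2),([500,40,180],-.2)])
collect(['coil','stem_tip','coil_connector'],[([420,290,270],.2),([400,285,280],-.2)])
print(robot.observe()['t'])
```

```text
coil_cutout [[517.0, -318.6, 38.6], [518.7, -320.2, 37.7], [516.6, -318.5, 37.2], [515.2, -320.6, 39.1]] [ 516.8 -319.4   38.2]
cutout_notch [[555.9, -318.3, 53.7], [550.8, -319.4, 53.7], [551.9, -320.6, 49.4], [547.2, -320.9, 51.4]] [ 551.3 -320.    52.6]
spanner_cutout [[557.0, -218.9, 61.5], [558.1, -221.6, 61.3], [555.0, -220.0, 62.0], [555.2, -222.1, 61.8]] [ 556.1 -220.8   61.7]
spanner [[539.0, 30.2, -5.0], [540.5, 29.6, -4.0]] [539.8  29.9  -4.5]
spanner_jaw [[626.2, 25.7, 6.4]] [626.2  25.7   6.4]
coil [[447.2, 292.8, 75.8], [449.7, 291.9, 72.8]] [448.4 292.4  74.3]
stem_tip [[448.5, 294.9, 167.8], [451.9, 292.7, 165.1]] [450.2 293.8 166.5]
coil_connector [[479.7, 298.3, 88.2], [589.8, 153.1, 12.5]] [534.8 225.7  50.4]
15.1417
```

Run:
```python
from h import *
def st(m):
    o=robot.observe(); print(m,round(o['t'],2),np.round(o['tcp_pos'],1),'F',np.round(o['contact_force'],1),'g',round(o['grip_width']*92,1),np.round(o['grip_force'],1))
x,y,yaw=449,292.7,.08
robot.movep([x,y,240],down(yaw)); grip(1.0)
robot.servo_line([x,y,125],feed=120); st('down')
grip(0.0,40); st('grip')
robot.servo_line([x,y,135],feed=40); st('lift10')
robot.servo_line([x,y,270],feed=90); st('up')
shot('wrist','held.png'); find(['coil','coil_connector','stem_tip'],'wrist')
shot('top'); find(['coil','coil_connector'],'top')
```

```text
down 16.83 [449.5 293.1 125.7] F [-0.   0.1 -0.1] g 92.0 0.0
grip 17.47 [449.1 292.7 125.1] F [ 0.2 -0.9  1.2] g 56.0 39.7
lift10 17.87 [448.8 292.6 134.9] F [ 0.2  0.1 -7.1] g 56.1 39.7
up 19.52 [448.7 292.5 269.4] F [-1.1  0.1 -6.3] g 56.0 39.7
wrist coil 0.97 [447.9 288.5 222.4]
wrist coil 0.79 [613.2 133.3   0.7]
wrist coil 0.64 [410.2 143.8   2.4]
wrist coil_connector 0.87 [419.8 112.2  19.3]
wrist coil_connector 0.65 [477.3 296.9 232.2]
top coil 0.74 [610.1 133.7   2. ]
top coil_connector 0.92 [588.  154.1  16.6]
top coil_connector 0.76 [422.9 116.8  17.7]
top coil_connector 0.59 [5.791e+02 4.934e+02 3.000e-01]
```

View pics/held.png

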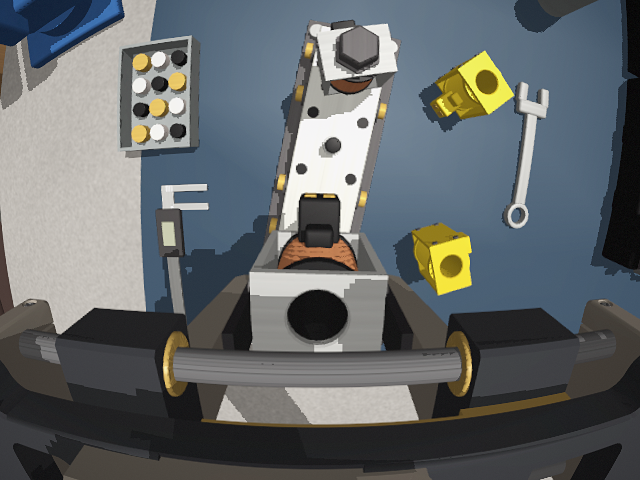

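The coil hangs upright in the fingers, with its bore visible at (317,315) and its connector at (318,215), clear of the stem. I'll work out its offset in the hand, then carry it over the case.

Run:
```python
from h import *
i=viewer.camera_info('wrist'); o=robot.observe()
b=onplane([[317,315]],155+o['tcp_pos'][2]-125.1,i)[0]; T=Rn.from_rotvec(o['tcp_rot'])
print('off tool',T.inv().apply(np.r_[b,0]-np.r_[o['tcp_pos'][:2],0]))
robot.movep([483,-10,290],down(0.02))
robot.movep([517,-320.3,190],down(-.03))
robot.hold(.3); o=robot.observe(); print(o['t'],np.round(o['tcp_pos'],1),o['grip_width']*92)
shot('wrist','over.png'); find(['coil','coil_connector','coil_cutout','cutout_notch','spanner_cutout'],'wrist')
shot('scene'); find(['coil','coil_connector','coil_cutout'],'scene')
shot('top'); find(['coil','coil_connector'],'top')
```

```text
off tool [ 9.28224992e-01  2.92835076e-01 -1.75864329e-04]
22.575 [ 517.5 -319.5  190.5] 55.88307081160174
wrist coil 0.95 [ 518.2 -320.7  138.2]
wrist coil_connector 0.76 [415.8 113.3  15.7]
wrist coil_connector 0.75 [ 546.2 -316.5  153.8]
wrist cutout_notch 0.78 [ 550.8 -322.6   50.8]
wrist spanner_cutout 0.89 [ 555.5 -218.4   59.6]
wrist spanner_cutout 0.47 [ 548.  -317.1  153.7]
scene coil 0.88 [ 516.6 -320.5  143.9]
scene coil 0.81 [416.1 146.5  -5.5]
scene coil 0.71 [609.9 130.8  -3.4]
scene coil_connector 0.97 [ 549.8 -322.4  151.3]
scene coil_connector 0.86 [422.2 118.1  21.9]
scene coil_connector 0.76 [587.4 152.5  16.4]
top coil 0.92 [410.5 147.1   2.2]
top coil 0.82 [610.3 136.    4. ]
top coil 0.72 [ 518.9 -322.4  137.2]
top coil_connector 0.9 [587.7 154.5  17.2]
top coil_connector 0.83 [424.2 115.9  18.6]
top coil_connector 0.4 [ 554.4 -224.2   65.2]
```

View pics/over.png

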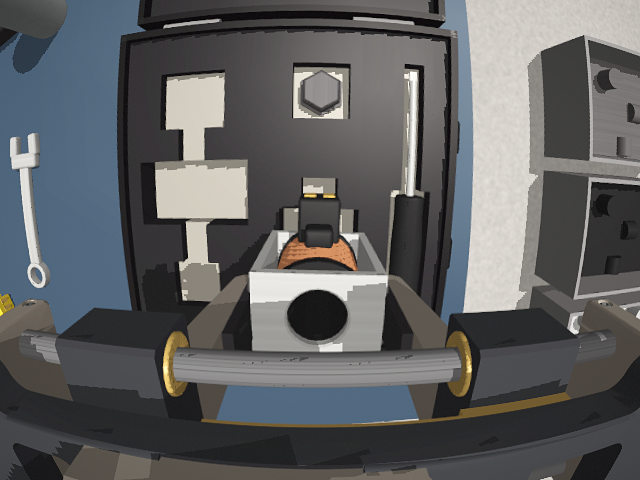

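The coil is over its cut-out. The notch shows ahead of the connector with its edges at columns 303 and 337 and its far end at row 179, and the main cut-out's +x corners show at (284,207) and (355,207). I'll check these numerically.

Run:
```python
from h import *
i=viewer.camera_info('wrist')
im=cv2.imread('pics/over.png'); g=im.min(2).astype(int)
for r in (184,190,212,218): 
    row=g[r,275:365]; print(r,row.tolist()[::2])
for c in (310,320,330,290,350): print(c,g[168:225:2,c].tolist())
P=[[303,185],[337,185],[284,215],[355,215],[320,179],[290,207],[350,207]]
for z in (35,75): print(z,np.round(onplane(P,z,i),1).tolist())
```

```text
184 [69, 71, 71, 71, 71, 71, 71, 72, 71, 72, 73, 73, 73, 39, 119, 128, 125, 123, 123, 127, 128, 128, 129, 127, 128, 129, 128, 128, 128, 130, 59, 43, 82, 80, 80, 80, 81, 82, 83, 81, 82, 84, 82, 84, 85]
190 [68, 69, 66, 67, 67, 70, 68, 70, 68, 69, 70, 71, 72, 37, 197, 204, 203, 203, 204, 204, 204, 204, 204, 205, 133, 127, 128, 128, 128, 128, 57, 54, 79, 78, 77, 78, 79, 80, 78, 78, 80, 81, 80, 81, 82]
212 [63, 32, 23, 21, 63, 129, 126, 126, 125, 125, 122, 111, 34, 67, 71, 70, 71, 71, 72, 71, 71, 72, 72, 72, 72, 73, 74, 74, 73, 73, 75, 71, 42, 130, 126, 126, 126, 126, 126, 99, 19, 18, 66, 72, 73]
218 [56, 36, 27, 14, 63, 128, 126, 126, 127, 126, 126, 114, 34, 65, 66, 68, 67, 68, 67, 68, 69, 69, 69, 69, 71, 71, 71, 71, 70, 71, 71, 67, 55, 201, 125, 126, 126, 126, 127, 73, 17, 18, 68, 71, 69]
310 [80, 81, 79, 78, 76, 132, 129, 128, 123, 207, 204, 204, 183, 57, 102, 22, 54, 76, 75, 75, 72, 72, 73, 70, 69, 68, 66, 67, 26]
320 [83, 82, 82, 80, 78, 131, 128, 128, 128, 137, 207, 204, 213, 38, 28, 30, 53, 74, 76, 76, 74, 72, 72, 70, 70, 71, 68, 68, 34]
330 [87, 84, 83, 81, 80, 118, 128, 128, 128, 128, 128, 129, 131, 66, 121, 12, 51, 73, 76, 78, 76, 75, 74, 72, 72, 70, 69, 68, 66]
290 [75, 75, 75, 74, 73, 75, 72, 72, 71, 73, 71, 68, 68, 68, 68, 68, 68, 67, 66, 45, 105, 126, 126, 126, 125, 125, 126, 126, 126]
350 [88, 87, 87, 86, 84, 84, 83, 83, 83, 80, 79, 78, 77, 77, 77, 76, 75, 74, 75, 72, 68, 129, 126, 126, 126, 126, 126, 126, 126]
35 [[554.4, -309.6], [553.6, -339.4], [528.2, -291.8], [526.5, -354.9], [559.2, -324.6], [535.3, -297.4], [533.8, -350.5]]
75 [[558.1, -311.2], [557.4, -337.3], [535.1, -295.6], [533.6, -350.9], [562.3, -324.4], [541.3, -300.5], [540.0, -347.1]]
```

Run:
```python
from h import *
x,y=516.4,-321.7
robot.servo_line([x,y,135],feed=80,rotation=down(-.03)); robot.hold(.2)
F0=np.array(robot.observe()['contact_force']); print('F0',F0)
for z in list(range(127,88,-6))+[87.5,86,85,84]:
    robot.servo_line([x,y,z],feed=30)
    o=robot.observe(); d=np.array(o['contact_force'])-F0
    print(z,round(o['tcp_pos'][2],1),np.round(d,1),round(o['t'],1))
    if np.linalg.norm(d)>8: print('contact'); break
```

```text
F0 [ 0.27819489 -0.16440198 -6.28202041]
127 126.6 [-1.   0.3 -0.4] 24.7
121 120.9 [ 2.1  0.5 -0.5] 25.0
115 114.8 [ 2.2  0.  -1.2] 25.4
109 108.7 [ 3.6 -0.4 -2.5] 25.7
103 102.7 [ 4.  -0.8 -1.8] 26.1
97 96.7 [ 5.3 -0.6 -0.6] 26.4
91 90.6 [ 4.5 -0.9  0.2] 26.8
87.5 87.1 [5.4 0.1 0.1] 27.1
86 85.8 [ 4.  -1.1  1.4] 27.3
85 85.2 [5.  0.1 4.3] 27.6
84 85.1 [ 2.5  1.  11.7] 27.8
contact
```

Run:
```python
from h import *
robot.servo_line([516.4,-321.7,85.5],feed=30)
grip(0.8); robot.servo_line([516.4,-321.7,200],feed=120)
shot('wrist','placed.png'); find(['coil','coil_connector','loose_nut','screwdriver'],'wrist')
robot.movep([500,25,170],down(-.03)); shot('wrist','sp.png'); find(['spanner','spanner_jaw'],'wrist')
i=viewer.camera_info('wrist')
m=viewer.silhouettes('spanner','wrist')
for d in m[:2]:
    r=cv2.minAreaRect(onplane(maskpts(d['mask']),11,i).astype(np.float32)); print(d['confidence'],d['mask'].sum(),r)
shot('top'); find(['coil','coil_connector'],'top'); j=viewer.camera_info('top')
for d in viewer.silhouettes('spanner','top')[:2]:
    r=cv2.minAreaRect(onplane(maskpts(d['mask']),11,j,False).astype(np.float32)); print(d['confidence'],r)
print(robot.observe()['t'])
```

```text
wrist coil 0.86 [411.1 146.8  -1.3]
wrist coil 0.56 [ 513.8 -323.    32.5]
wrist coil_connector 0.84 [416.8 110.   18.7]
wrist coil_connector 0.65 [ 548.6 -314.8   47.2]
wrist loose_nut 0.86 [ 625.3 -327.7   55.1]
wrist screwdriver 0.89 [ 551.9 -389.8   60.1]
wrist spanner 0.6 [543.1  33.6  -2.9]
wrist spanner_jaw 0.93 [623.8  29.2   7.7]
0.74 4951 ((542.249755859375, 29.76018524169922), (48.95002365112305, 189.48521423339844), 88.17913055419922)
0.57 3677 ((616.4739990234375, 340.27783203125), (99.063720703125, 99.75324249267578), 85.47832489013672)
top coil 0.89 [ 515.2 -323.3   32. ]
top coil 0.77 [610.  132.6   0.9]
top coil 0.44 [ 555.7 -293.2   -3.5]
top coil_connector 0.93 [588.2 154.2  13.5]
top coil_connector 0.9 [ 546.5 -327.1   51.5]
top coil_connector 0.59 [419.9 119.8  18.9]
31.5667
```

View pics/placed.png

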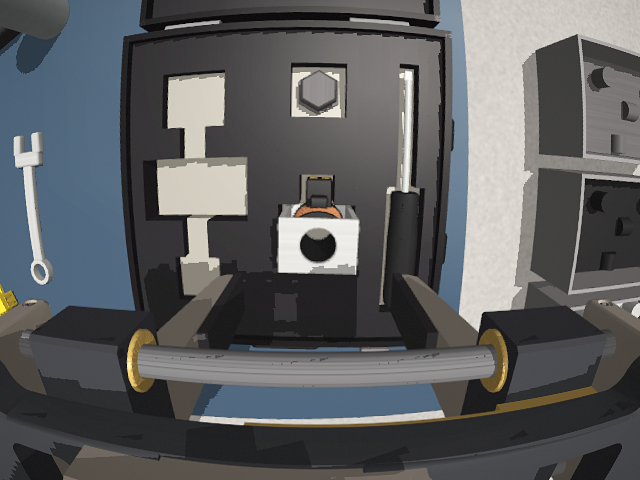

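View pics/sp.png

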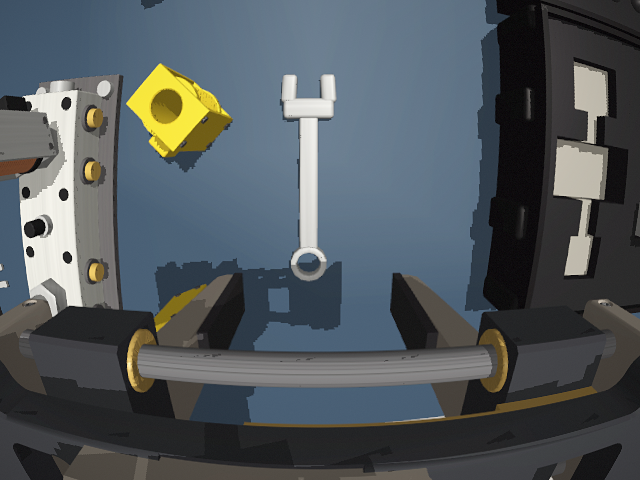

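The coil is home at (317,240) with its connector in the notch at (320,190), and the nut and screwdriver are undisturbed. The spanner lies clear at (309,180), jaw up (+x). One close look at the spanner cut-out comes before picking it.

Run:
```python
from h import *
robot.movep([490,-222,240],down(-.03)); robot.hold(.2)
im=np.asarray(shot('wrist','cut.png')); i=viewer.camera_info('wrist'); find(['spanner_cutout','coil','coil_connector'],'wrist')
R=np.array(i['R']);print('cam',-R.T@np.array(i['t']))
ys,xs=np.nonzero(im.min(2)>105); p=onplane(np.c_[xs,ys],63,i)
c,s=np.cos(-.035),np.sin(-.035)
u=(p-[556,-221])@np.array([[c,-s],[s,c]])
k=(abs(u[:,0])<112)&(abs(u[:,1])<38); u=u[k]
for a,b in ((-98,-62),(-55,-30),(30,48),(56,96)):
    q=u[(u[:,0]>a)&(u[:,0]<b)]; print(a,b,len(q),np.percentile(q[:,1],[1,50,99]).round(1))
q=u[abs(u[:,1])<6]; print('x ext',np.percentile(q[:,0],[0.2,99.8]).round(1), q[:,0].min(),q[:,0].max())
```

```text
wrist spanner_cutout 0.8 [ 559.2 -220.5   60.1]
wrist coil 0.86 [413.1 146.1  -2.4]
wrist coil 0.85 [608.2 132.9   1.9]
wrist coil_connector 0.81 [ 545.4 -319.9   48.3]
wrist coil_connector 0.79 [586.7 152.4  14.4]
cam [ 557.68548912 -222.81649592  409.57704823]
-98 -62 1492 [-17.9   1.4  20.6]
-55 -30 602 [-9.7  0.7 11.1]
30 48 728 [-37.4  -6.   10.6]
56 96 2770 [-37.1  -4.7  25.9]
x ext [-97.5  97.7] -97.56159538665067 102.74976467189103
```

View pics/cut.png

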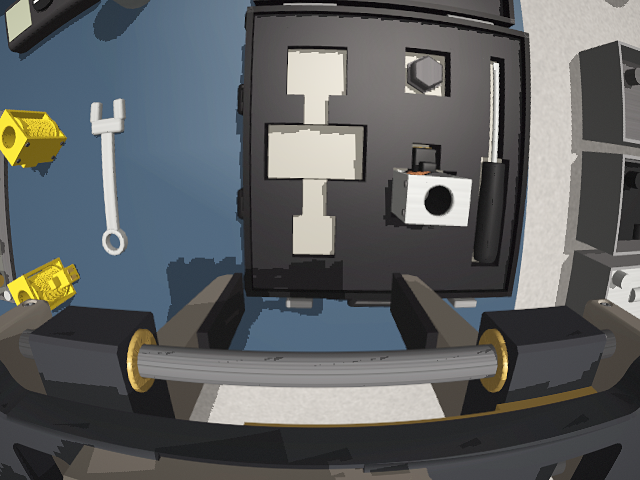

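The cut-out's floor runs from (317,52) to (313,255), jaw end at the top, and the coil stays seated at (437,200). The fit puts the cut-out's origin at (556.1,-220.6) with yaw about -0.045. Now I'll pick up the spanner.

Run:
```python
from h import *
def st(m):
    o=robot.observe(); print(m,round(o['t'],2),np.round(o['tcp_pos'],1),'F',np.round(o['contact_force'],1),'g',round(o['grip_width']*92,1),np.round(o['grip_force'],1))
x,y=542,30.2
robot.movep([x,y,120],down(-.04)); grip(.6)
robot.servo_line([x,y,3.5],feed=100); st('down')
grip(0,50); st('grip')
robot.servo_line([x,y,130],feed=100); st('up')
robot.movep([556.1,-220.6,150],down(-.045)); robot.hold(.3); st('over')
im=np.asarray(shot('wrist','held2.png')); i=viewer.camera_info('wrist'); find(['spanner','spanner_jaw'],'wrist')
o=robot.observe(); T=Rn.from_rotvec(o['tcp_rot'])
for d in viewer.silhouettes('spanner','wrist')[:1]:
    p=onplane(maskpts(d['mask']),o['tcp_pos'][2]-3.5+10,i)
    u=T.inv().apply(np.c_[p-o['tcp_pos'][:2],0*p[:,0]])
    print(d['confidence'],np.percentile(u[:,0],[0,.3,99.7,100]).round(1))
    for a,b in ((-95,-62),(-50,-30),(30,48),(58,90)):
        q=u[(u[:,0]>a)&(u[:,0]<b)]; print(a,len(q), np.percentile(q[:,1],[1,99]).round(1) if len(q) else '')
```

```text
down 35.85 [542.6  30.3   4.1] F [-0.1 -0.1  0.2] g 55.1 0.0
grip 36.53 [542.   30.2   3.5] F [-0.5  0.4  1.3] g 15.4 50.0
up 37.95 [541.5  30.1 129.3] F [-0.7  0.7 -2.6] g 15.6 50.0
over 39.24 [ 556.4 -219.3  150. ] F [ 0.2 -0.2 -2.9] g 15.4 50.0
wrist spanner 0.78 [ 552.9 -217.2  142.8]
0.56 [-80.  -79.3  94.9  95.5]
-95 921 [-15.9  16.2]
-50 31 [-7.5  7.4]
30 1388 [-7.8  7.3]
58 5796 [-23.4  22.4]
```

View pics/held2.png

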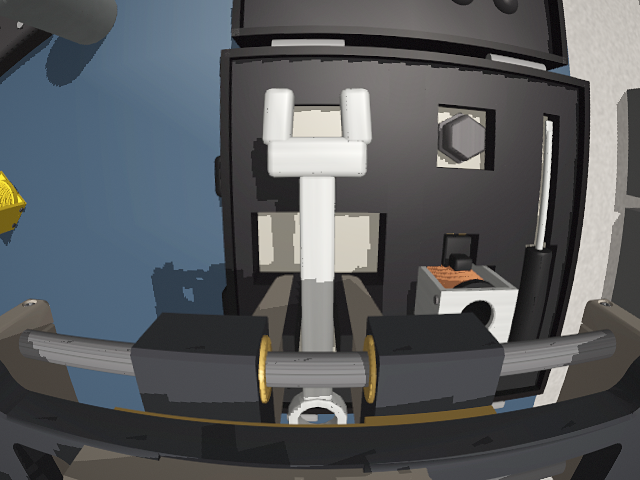

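The spanner is held level and centred: the jaw tip is 95 mm ahead of the TCP, at rows 90–175, over its pocket. Lowering it with force checks.

Run:
```python
from h import *
x,y=556.1,-220.6
robot.servo_line([x,y,90],feed=80); robot.hold(.3)
o=robot.observe(); F0=np.array(o['contact_force']); print(np.round(o['tcp_pos'],1),F0,o['t'])
for z in [84,80,78,76,74,72,70,68,67,66]:
    robot.servo_line([x,y,z],feed=25)
    o=robot.observe(); d=np.array(o['contact_force'])-F0
    print(z,np.round(o['tcp_pos'],1),np.round(d,1),round(o['t'],1))
    if np.linalg.norm(d)>8: print('contact'); break
```

```text
[ 556.3 -220.7   90.4] [ 0.21687856  0.02617854 -3.1300219 ] 40.6417
84 [ 555.9 -220.5   83.7] [0.1 0.  0.5] 41.0
80 [ 555.9 -220.5   79.7] [ 0.5 -0.9 -0.1] 41.3
78 [ 556.  -220.6   77.9] [-0.8  0.5  0.9] 41.6
76 [ 556.  -220.6   75.8] [-1.2  0.2 -0.6] 41.8
74 [ 556.  -220.6   73.8] [0.3 0.5 0.8] 42.1
72 [ 556.  -220.6   71.8] [ 0.1  0.3 -0.2] 42.3
70 [ 556.  -220.5   69.8] [-0.2 -0.8  0.5] 42.6
68 [ 556.  -220.6   67.8] [ 0.2  0.2 -0.1] 42.8
67 [ 556.1 -220.6   67. ] [-0.   0.6  0.2] 43.1
66 [ 556.3 -220.7   66.6] [-1.5  0.5  5.9] 43.3
```

Run:
```python
from h import *
grip(.42); robot.servo_line([556.1,-220.6,160],feed=100)
robot.movep([480,-240,260],down(-.03)); robot.hold(.3)
shot('wrist','final.png'); find(['spanner','spanner_jaw','coil','coil_connector'],'wrist')
shot('scene'); find(['spanner','spanner_jaw','coil'],'scene'); print(robot.observe()['t'])
```

```text
wrist spanner 0.84 [ 555.6 -220.4   59.8]
wrist spanner 0.6 [790.2 118.1   5. ]
wrist spanner_jaw 0.73 [789.9 121.4   2.5]
wrist spanner_jaw 0.68 [ 641.9 -222.7   68.6]
wrist coil 0.89 [ 518.3 -322.4   36.2]
wrist coil 0.7 [410.4 145.6   3.9]
wrist coil 0.62 [ 555.5 -219.    58.8]
wrist coil_connector 0.92 [417.3 112.7  15.6]
wrist coil_connector 0.76 [ 546.4 -322.1   48.7]
wrist coil_connector 0.76 [588.8 154.5  12.5]
scene spanner 0.89 [ 561.3 -220.9   61.4]
scene spanner 0.74 [793.5 120.6  -2.3]
scene spanner_jaw 0.72 [ 645.  -227.5   67.8]
scene coil 0.8 [ 516.5 -320.2   38. ]
scene coil 0.79 [414.8 147.9  -0.9]
scene coil 0.6 [608.9 131.7  -3. ]
46.2833
```

View pics/final.png

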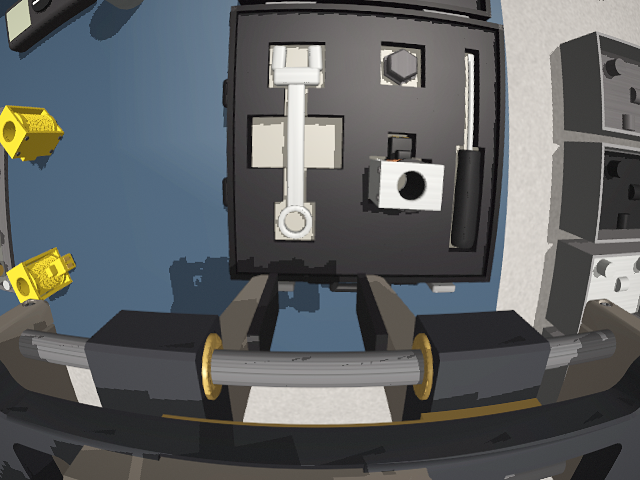

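The spanner lies flat in its cut-out, with its jaw at (297,65) and ring at (294,221). The coil is home at (410,185) with its connector in the notch at (402,148). The gripper is clear of everything.

```bash
python3 -c "
from h import *
print(robot.job_done())"
```

```text
the job is handed in; nothing more can be done
None
```

The job is handed in at about 46 s on the robot's clock: the last pictures show the coil home in its cut-out with the connector in the notch and the spanner flat in its own; no verdict came back.

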